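Roll a bearing sleeve up the inspection ramp into its seat

ROBOT

A 7-joint arm with a two-finger parallel gripper is mounted at the origin on a cart in front of the work surface, level with it; the furniture and walls round the work are solid. World frame = base frame: x ahead of the robot, y to its left, z up, the work surface at z = 0. Lengths are in m, angles in rad, forces in N, time in s.
With the tool pointing down it reaches from about 0.425 to 0.95 m from the base axis. Payload 4.7 kg.
Tool frame: the origin (TCP) lies midway between the tips of the shut fingers; the grasp point (between the pads) lies 19 mm behind it (robot.hold_point_z is the distance from the TCP to the grasp point, in m); z points along the fingers, y is the line along which they close (so a half turn about z gives the same grasp; the last joint's range is limited). The gripper opens to 87 mm and grips with 3 to 60 N. Pads are 19 mm wide; open, the fingers measure 117 mm over their backs; the gripper's body (75 mm by 190 mm) begins 51 mm behind the grasp point.
Start: joints at [-1.306, 0.469, -0.049, 1.532, 0.024, 1.141, -0.082], TCP at [0.195, 0.646, 0.223] pointing down, gripper open.
Joint ranges: [-2.59, 2.59], [-0.33, 1.99], [-1.39, 1.29], [0.1, 2.45], [-1.04, 4.18], [0.21, 1.99], [-2.66, 2.66]. Speed limits (rad/s): [2.57, 2.57, 3.14, 3.14, 3.14, 3.14, 3.14].

INTERFACE

Orientations are given as [roll, pitch, yaw] about the fixed x, y, z axes, in that order (R = Rz(yaw) Ry(pitch) Rx(roll)).
In Python, from rig import status, eyes, job, robot gives the robot as it stands.
- The arm moves only by the shell command python3 -m crank 'ROWS' [FORCE]. ROWS is JSON, a list that holds one entry, the list of rows, each a list of 7 numbers: the shift along the tool's x, y, z in m, then the turn, a rotation vector about the tool's x, y, z in rad, then the finger opening in m, from 0 to 0.087. In form: [[[x, y, z, rx, ry, rz, claw], ...]]. A call has 1 to 5 rows; each row is the pose to reach, as a shift and turn from the pose commanded when the call began, along the tool's axes at that moment; what a row does not reach only later rows make up. A row lasts 1/8 s, in which the tool goes at most 62.5 mm and 10.7 degrees, less where a joint would pass 70% of its speed; a pose out of reach is approached as far as the arm can. A call with a gripper value outside its range is refused whole. The fingers move at their own pace and stop on an object; FORCE is the grip in N (left out, the last holds). Time passes only in rows, so rows that repeat a pose let the fingers close. It gives the time, the measured TCP pose, the force, the opening and the grip force at its end, in the units of the state.
- status.read_state(): the state, without advancing time (a new reading comes with each control period).
- eyes.read_camera(name): name is "scene" or "top" or "wrist"; returns a dict with "color" (384x512x3 uint8, blue, green, red), "fx", "fy", "cx", "cy" (pixels), "dist_coeffs" ([k1, k2, p1, p2, k3] as OpenCV has them; the pictures are not rectified), "R" (3x3) and "t" (3): a world point X has camera coordinates R X + t; the wrist camera has in their place "tool_from_camera" (4x4, takes a point from camera to tool coordinates, whose origin is the TCP and whose axes are the flange's). Camera axes: x right, y down, z forward; pixel columns grow to the right and rows downward; lengths in m; the calibration is good to about 2 mm. A picture is of the moment at which its call begins: read the wrist's pose just before it. There is no depth.
- job.close_job(): hands the job in; it is judged then, once.
The state is a dict: "time": time; "qpos": joint angles; "joint_vel": joint speeds; "tau": joint torques, N m; "eef_pos": TCP position; "tool_rot": TCP orientation; "contact_force": force on the tool from outside, world axes, zero at the start; "ft_torque": the same for the moment, N m; "finger_gap": finger opening in m; "finger_force": force on a finger pad.
Only numpy, scipy, OpenCV 4.12 (cv2) and the standard library are available. Lean on these libraries where they do the work, as an engineer would, in place of code of your own. Each camera call takes 0.05 s, during which the arm holds its last target. There are 200 camera calls.

TASK

Push the steel bearing sleeve up the small metal ramp with your fingertips, slowly and steadily and without letting it roll back down, until it drops over the crest into the seat at the top and lies against the stop plate; then leave it there. Only push it: do not lift it or take it between the fingers. Leave the bushing, the gear and the roll of tape beside the ramp where they are.

Things in the scene. Friction and masses are not known exactly. Their poses are not given: they have to be found in the camera images.
- ramp: Metal ramp (steel bed, aluminium side cheeks) with a dark stop plate at its high end, fixed to the worktop, 252 mm long, 92 mm wide. Origin on the worktop, on its centre line; x points level in the uphill direction, y across, z up. Level foot (8 mm high) from x = -126 to -60 mm with a 13 mm high lip behind it, slope from -60 to the crest at 70 mm, seat to 108.5 mm, stop plate to 118.5 mm, 60 mm high.
- slope (a point): Point on the centre line where the 10 degree slope begins (ramp x = -60 mm, 8 mm above the worktop). x points up along the slope, y across, z square out of it. Guide cheeks on both sides, inner faces 72 mm apart, stand 10 mm above foot and slope.
- crest (a point): Middle of the crest, the upper edge of the slope: ramp x = 70 mm, 30.9 mm above the worktop. Beyond it the level floor of the seat lies 3 mm lower and is 38.5 mm long up to the stop plate. Axes as the ramp's.
- seat (a point): Where the centre of the sleeve lies when it is home against the stop plate: ramp x = 83.5 mm, 52.9 mm above the worktop. Axes as the ramp's.
- sleeve: Plain steel bearing sleeve (a tube that behaves as a rolling cylinder), 50 mm outer diameter, 60 mm long, about 0.25 kg, lying across the foot of the ramp. Origin at its centre, so 25 mm above the surface it lies on; its own y is its axis. It rolls freely, slips on the smooth ramp (friction about 0.3), rolls back down the slope when let go there, and stays by itself once it is in the seat.
- bushing: Bronze flanged bushing, 32 mm wide, 24 mm high, standing loose on the worktop beside the ramp; bystander. Origin at the centre of its underside.
- gear: Small steel spur gear, 33 mm wide, 16 mm high, lying loose on the worktop beside the ramp; bystander. Origin at the centre of its underside.
- tape_roll: Roll of masking tape, 66 mm wide, 19 mm high, lying loose on the worktop on the other side of the ramp; bystander. Origin at the centre of its underside.

How it is judged:
On the way:
1. the fingers push the sleeve up the upper half of the slope (x of sleeve in the frame of ramp between 0 and 0.065 m and contact force between the fingers and sleeve above 0.02 N).
At the end, for the whole second after the job is handed in: The sleeve lies at rest (below 10 mm/s) on the floor of the seat, between crest and stop plate: its centre within about 4 mm of the home point along the ramp and at most 2.6 mm above it, its axis parallel to the stop plate within 0.12 rad (x of sleeve in the frame of ramp between 0.079 and 0.087 m and z of sleeve in the frame of ramp between 0.05 and 0.0555 m and angle between the y axis of sleeve and the y axis of ramp, either way round below 0.12 rad and linear speed of sleeve below 0.01 m/s); the robot touches nothing.
It fails at once if the sleeve runs loose on the slope (faster than 0.22 m/s), as when it rolls back (x of sleeve in the frame of ramp between -0.062 and 0.06 m and linear speed of sleeve above 0.22 m/s).
It fails at once if the sleeve is lifted more than about 12 mm off the ramp (z of sleeve in the frame of slope above 0.037 m and z of sleeve in the frame of ramp above 0.045 m).
It fails at once if the sleeve is taken between the fingers (distance between the grasp point and sleeve below 0.022 m).
It fails at once if the sleeve leaves the ramp (height (world z) of sleeve below 0.028 m).
It fails at once if a bystander is moved more than 15 mm (distance of any of bushing, gear, tape_roll from where it was at the start of the episode above 0.015 m).
It also fails if it takes over 40 s, if anything falls off the work surface, if the arm or the gripper's body presses on something with over 40 N, if the wrist force passes 120 N, or if a joint passes its speed limit or range.

## Working session

There is one attempt and no reset: what is moved stays moved. The work goes in short steps, Python scripts to look and compute and a shell command to move; the robot and the scene stay as the last step left them, time stands still between calls to the robot, and variables do not carry over. Pictures are saved under pics/ and viewed, at most 10 in all, crops included, and the job is handed in when it is done.

```bash
mkdir -p pics; ls
python3 - <<'E'
from rig import status,eyes,robot
import cv2,numpy as np
s=status.read_state();print({k:np.round(v,3).tolist() for k,v in s.items()})
for n in("scene","top"):
    c=eyes.read_camera(n);cv2.imwrite(f'pics/{n}0.png',cv2.resize(c['color'],(800,600),interpolation=cv2.INTER_CUBIC))
    print(n,c['fx'],c['fy'],c['cx'],c['cy'],c['dist_coeffs'],np.round(c['R'],4).tolist(),c['t'])
E
```

```text
pics
{'time': 0.0, 'qpos': [-1.306, 0.469, -0.049, 1.534, 0.024, 1.141, -0.082], 'joint_vel': [-0.001, -0.001, -0.002, 0.002, 0.001, 0.001, -0.002], 'tau': [0.0, -50.798, -0.081, -23.614, -0.061, 0.038, 0.0], 'eef_pos': [0.195, 0.646, 0.222], 'tool_rot': [-3.14, 0.0, 2.848], 'contact_force': [-0.094, 0.293, -0.087], 'ft_torque': [-0.007, -0.014, -0.04], 'finger_force': 0.0, 'finger_gap': 0.087}
scene 471.8009273329803 471.8009273329803 252.07219706763794 190.6559228348499 [-0.00767029  0.          0.          0.          0.        ] [[0.8744, -0.4852, 0.0103], [-0.3568, -0.6571, -0.664], [0.329, 0.5769, -0.7476]] [-0.38662833  0.36311601  0.59470053]
top 374.1518438964128 374.1518438964128 257.07764336649655 196.09572197628748 [-0.03242571  0.          0.          0.          0.        ] [[0.077, -0.997, -0.0043], [-0.9751, -0.0744, -0.2089], [0.208, 0.0203, -0.9779]] [0.1910425  0.61007362 0.77999395]
```

View pics/scene0.png

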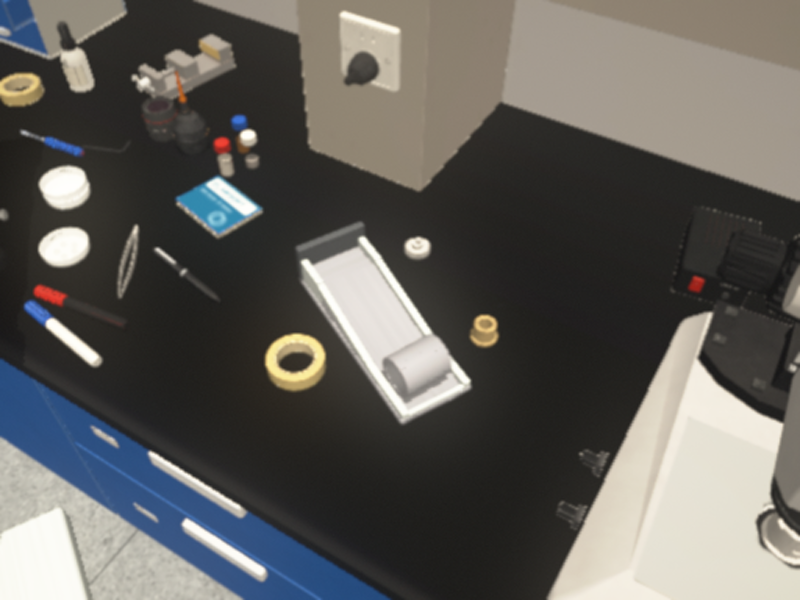

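View pics/top0.png

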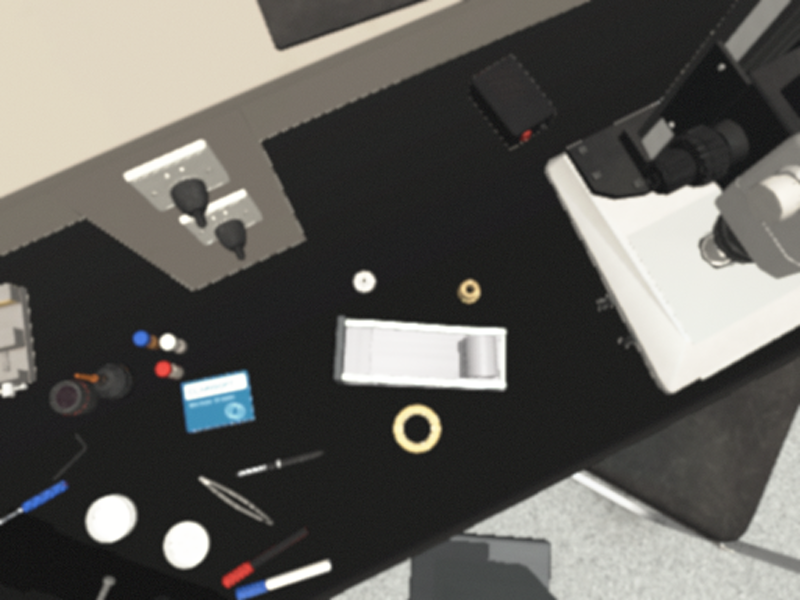

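The ramp lies at about (337–506, 318–390) in the top view. Its stop plate is on the left and the sleeve is at (480,355). In the scene view the foot is at (405,415)–(468,382) and the stop plate at (300,250)–(362,230). I'll enlarge both for corner readings.

Run:
```python
import cv2,numpy as np
from rig import eyes
a=eyes.read_camera('top')['color'][195:257,205:335]  # 130x62
b=eyes.read_camera('scene')['color'][138:274,180:310]
a=cv2.resize(a,None,fx=6,fy=6,interpolation=cv2.INTER_CUBIC)
b2=cv2.resize(b,None,fx=4.4,fy=4.4,interpolation=cv2.INTER_CUBIC)
cv2.imwrite('pics/a.png',a);cv2.imwrite('pics/b.png',b2)
```

```text
(no output)
```

View pics/a.png

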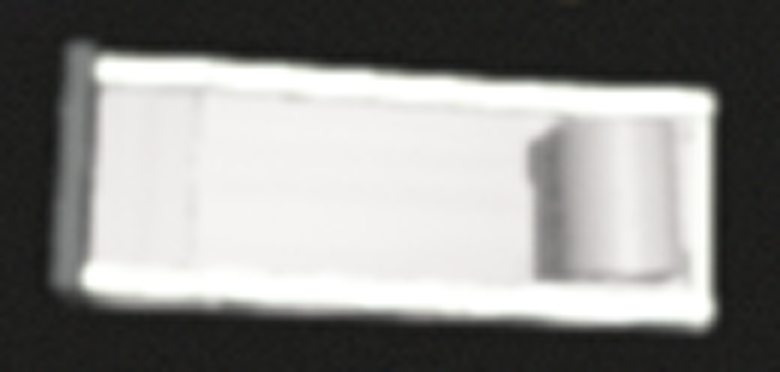

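View pics/b.png

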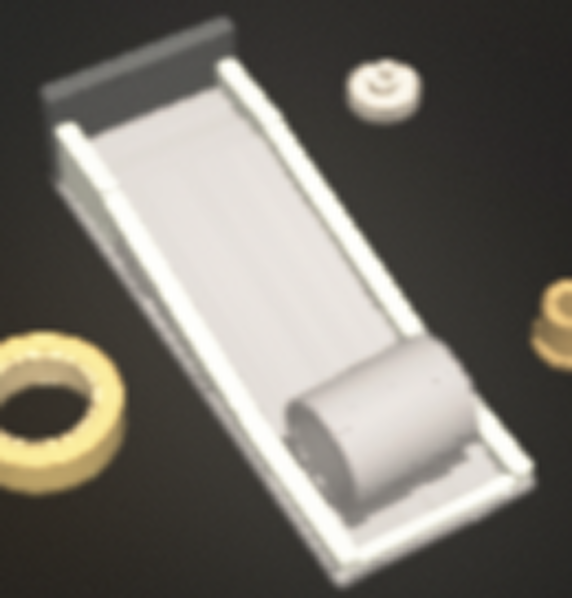

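Enlarged top view: plate ends at (67,42) and (53,292), foot corners at (714,92) and (714,325), and the sleeve spans x≈550–680 and y≈117–280. Scene crop: plate top corners at (43,90) and (230,18), foot bottom corners at (340,585) and (533,485).

```bash
cat > h.py <<'E'
import cv2,numpy as np
from rig import status,eyes
from scipy.optimize import least_squares
from scipy.spatial.transform import Rotation as Ro
def proj(c,X):
    return cv2.projectPoints(np.array(X,float),cv2.Rodrigues(np.array(c['R']))[0],np.array(c['t'],float),np.array([[c['fx'],0,c['cx']],[0,c['fy'],c['cy']],[0,0,1.]]),np.array(c['dist_coeffs'],float))[0][:,0]
def r2w(p,X):
    X=np.array(X,float);c,s=np.cos(p[2]),np.sin(p[2])
    return np.c_[p[0]+c*X[:,0]-s*X[:,1],p[1]+s*X[:,0]+c*X[:,1],X[:,2]]
E
python3 - <<'E'
from h import *
T=eyes.read_camera('top');S=eyes.read_camera('scene')
t=np.array([[67,42],[53,292],[714,92],[714,325]])/6+[205,195]-.42
s=np.array([[43,90],[230,18],[340,585],[533,487],[345,565],[533,468]])/4.4+[180,138]-.39
tm=[[.1185,-.046,.06],[.1185,.046,.06],[-.126,-.046,.018],[-.126,.046,.018]]
sm=[[.1185,.046,.06],[.1185,-.046,.06],[-.126,.046,0],[-.126,-.046,0],[-.126,.046,.018],[-.126,-.046,.018]]
f=lambda p:np.r_[proj(T,r2w(p,tm))-t,proj(S,r2w(p,sm))-s].ravel()
C=-np.array(T['R']).T@T['t'];print('cam',C)
r=least_squares(f,[.6,.1,1.6],loss='soft_l1');p=r.x;print(p,np.round(f(p).reshape(-1,2),1).tolist())
np.save('ramp.npy',p)
# sleeve silhouette in top crop for candidate x
for x in(-.1,-.095,-.09,-.085):
    a=np.linspace(0,2*np.pi,60);q=np.vstack([np.c_[x+.025*np.cos(a),0*a+y,.033+.025*np.sin(a)] for y in(-.03,.03)])
    u=(proj(T,r2w(p,q))+.42-[205,195])*6; v=(proj(S,r2w(p,q))+.39-[180,138])*4.4
    print(x,u.min(0).round(),u.max(0).round(),v.min(0).round(),v.max(0).round())
for o,(P,h) in {'bush':((469/1.5625,291/1.5625),.024),'gear':((364/1.5625,281/1.5625),.016),'tape':((417/1.5625,428/1.5625),.019)}.items():
    g=least_squares(lambda w:(proj(T,[[w[0],w[1],h]])[0]-P),[.6,.1]).x
    d=g-p[:2];c,s_=np.cos(p[2]),np.sin(p[2]);print(o,g.round(3),'ramp',(c*d[0]+s_*d[1]).round(3),(-s_*d[0]+c*d[1]).round(3))
st=status.read_state();print(r2w(p,[[-.145,0,.0]]),Ro.from_euler('xyz',st['tool_rot']).as_matrix().round(3).tolist())
E
```

```text
cam [0.41791367 0.22008318 0.8910607 ]
[0.53377456 0.2042389  1.60773203] [[2.4, -0.0], [2.2, -1.0], [-0.6, -0.9], [-0.8, -0.7], [-0.1, 0.9], [-0.3, 0.5], [-0.8, 0.8], [-0.3, 0.1], [-1.8, -0.4], [0.6, -1.5]]
-0.1 [582. 107.] [715. 279.] [305. 352.] [504. 533.]
-0.095 [569. 106.] [702. 279.] [298. 343.] [497. 524.]
-0.09 [556. 106.] [689. 278.] [292. 334.] [490. 515.]
-0.085 [543. 105.] [676. 278.] [285. 326.] [482. 505.]
bush [0.634 0.138] ramp -0.07 -0.098
gear [0.64  0.299] ramp 0.091 -0.109
tape [0.424 0.202] ramp 0.002 0.11
[[0.53912902 0.0593378  0.        ]] [[-0.957, 0.29, -0.0], [0.29, 0.957, -0.001], [-0.0, -0.001, -1.0]]
```

The 252 mm length implies the lip runs from −133.5 to −126 mm, so I'm refitting with that.

Run:
```python
from h import *
T=eyes.read_camera('top');S=eyes.read_camera('scene')
t=np.array([[67,42],[53,292],[714,92],[714,325]])/6+[205,195]-.42
s=np.array([[43,90],[230,18],[340,585],[533,487],[345,565],[533,468]])/4.4+[180,138]-.39
F=-.1335
tm=[[.1185,-.046,.06],[.1185,.046,.06],[F,-.046,.018],[F,.046,.018]]
sm=[[.1185,.046,.06],[.1185,-.046,.06],[F,.046,0],[F,-.046,0],[F,.046,.018],[F,-.046,.018]]
f=lambda p:np.r_[proj(T,r2w(p,tm))-t,proj(S,r2w(p,sm))-s].ravel()
r=least_squares(f,[.6,.1,1.6],loss='soft_l1');p=r.x;print(p,np.round(f(p).reshape(-1,2),1).tolist())
np.save('ramp.npy',p)
for x in(-.1,-.095,-.09,-.085):
    a=np.linspace(0,2*np.pi,60);q=np.vstack([np.c_[x+.025*np.cos(a),0*a+y,.033+.025*np.sin(a)] for y in(-.03,.03)])
    u=(proj(T,r2w(p,q))+.42-[205,195])*6; v=(proj(S,r2w(p,q))+.39-[180,138])*4.4
    print(x,u.min(0).round(),u.max(0).round(),v.min(0).round(),v.max(0).round())
st=status.read_state();R=Ro.from_euler('xyz',st['tool_rot'])
# target: tool x uphill (z down)
ps=p[2]
for x,z in((-.160,.15),(-.150,.0235)):
    for flip in(0,np.pi):
        Rt=Ro.from_matrix(np.c_[[np.cos(ps+flip),np.sin(ps+flip),0],[np.sin(ps+flip),-np.cos(ps+flip),0],[0,0,-1]])
        w=r2w(p,[[x,0,z]])[0];print(w,R.inv().apply(w-st['eef_pos']).round(4),(R.inv()*Rt).as_rotvec().round(4))
```

```text
[0.53357591 0.20958603 1.60621682] [[0.1, -0.2], [-0.3, -1.2], [0.4, -0.8], [0.1, -0.6], [-1.3, -0.9], [-1.6, -1.1], [-0.3, 1.8], [0.4, 1.1], [-1.2, 0.6], [1.3, -0.5]]
-0.1 [568. 107.] [701. 279.] [297. 343.] [496. 524.]
-0.095 [555. 106.] [688. 279.] [291. 334.] [489. 514.]
-0.09 [542. 105.] [676. 278.] [284. 326.] [482. 505.]
-0.085 [529. 105.] [663. 278.] [278. 317.] [474. 496.]
[0.539242   0.04968639 0.15      ] [-0.5018 -0.4712  0.0725] [-1.0000e-04  0.0000e+00  1.2416e+00]
[0.539242   0.04968639 0.15      ] [-0.5018 -0.4712  0.0725] [-0.0e+00 -1.0e-04 -1.9e+00]
[0.53888787 0.05968012 0.0235    ] [-0.4986 -0.4618  0.199 ] [-1.0000e-04  0.0000e+00  1.2416e+00]
[0.53888787 0.05968012 0.0235    ] [-0.4986 -0.4618  0.199 ] [-0.0e+00 -1.0e-04 -1.9e+00]
```

```bash
python3 -m crank '[[[-0.042,-0.039,0,0,0,0,0.024],[-0.084,-0.079,0,0,0,0,0.024],[-0.126,-0.118,0,0,0,0,0.024],[-0.168,-0.157,0,0,0,0,0.024],[-0.21,-0.196,0,0,0,0,0.024]]]' && python3 -m crank '[[[-0.042,-0.039,0,0,0,0,0.024],[-0.084,-0.079,0,0,0,0,0.024],[-0.126,-0.118,0,0,0,0,0.024],[-0.168,-0.157,0,0,0,0,0.024],[-0.21,-0.196,0,0,0,0,0.024]]]' && python3 -m crank '[[[-0.03,-0.03,0.01,0,0,0.17,0.024],[-0.06,-0.06,0.02,0,0,0.34,0.024],[-0.08,-0.079,0.03,0,0,0.51,0.024],[-0.08,-0.079,0.04,0,0,0.68,0.024],[-0.08,-0.079,0.05,0,0,0.85,0.024]]]'
cat > w.py <<'E'
from h import *
p=np.load('ramp.npy')
st=status.read_state();R=Ro.from_euler('xyz',st['tool_rot']);ps=p[2]
d=np.array(st['eef_pos'])-[p[0],p[1],0];c,s=np.cos(ps),np.sin(ps)
print('t',st['time'],'ramp tcp',np.round([c*d[0]+s*d[1],-s*d[0]+c*d[1],d[2]],4),'F ramp',np.round([c*st['contact_force'][0]+s*st['contact_force'][1],-s*st['contact_force'][0]+c*st['contact_force'][1],st['contact_force'][2]],2),'gap',st['finger_gap'])
Rt=Ro.from_matrix(np.c_[[c,s,0],[s,-c,0],[0,0,-1]])
print('turn left',(R.inv()*Rt).as_rotvec().round(4))
print('q',np.round(st['qpos'],2))
E
python3 w.py
```

```text
time: 1.02
eef_pos: [0.3406, 0.396, 0.2229]
tool_rot: [3.141, 0.0, 2.848]
contact_force: [0.7, -1.1, 0.0]
finger_gap: 0.0447
finger_force: 0.0
time: 1.65
eef_pos: [0.4847, 0.1477, 0.2229]
tool_rot: [3.141, 0.001, 2.848]
contact_force: [0.9, 0.6, -0.2]
finger_gap: 0.0239
finger_force: 0.0
time: 2.28
eef_pos: [0.5378, 0.05, 0.1723]
tool_rot: [3.141, -0.0, 1.991]
contact_force: [0.4, 0.7, -0.3]
finger_gap: 0.024
finger_force: 0.0
t 2.275 ramp tcp [-0.1596  0.0014  0.1723] F ramp [ 0.71 -0.43 -0.35] gap 0.02396352673993936
turn left [ 3.000e-04 -1.000e-04  3.849e-01]
q [-0.51  0.31  0.42  1.93 -0.16  0.93  0.41]
```

```bash
python3 -m crank '[[[0,0,0.03,0,0,0.17,0.024],[0,0,0.06,0,0,0.34,0.024],[0,0,0.09,0,0,0.385,0.024],[0,0,0.09,0,0,0.385,0.024]]]'; python3 w.py
python3 - <<'E'
from h import *
a=eyes.read_camera('top')['color'][185:270,200:350]
b=eyes.read_camera('scene')['color'][138:274,180:330]
cv2.imwrite('pics/c.png',np.vstack([cv2.resize(x,None,fx=2.7,fy=2.7,interpolation=3) for x in(a,b)]))
E
```

```text
time: 2.78
eef_pos: [0.536, 0.0505, 0.0809]
tool_rot: [-3.137, 0.001, 1.614]
contact_force: [0.2, -0.3, 0.9]
finger_gap: 0.0242
finger_force: 0.0
t 2.775 ramp tcp [-0.1591  0.0033  0.0809] F ramp [-0.35 -0.16  0.86] gap 0.02419693195564983
turn left [-0.0046  0.0009  0.0075]
q [-0.52  0.45  0.45  2.01 -0.28  0.75  0.14]
```

View pics/c.png

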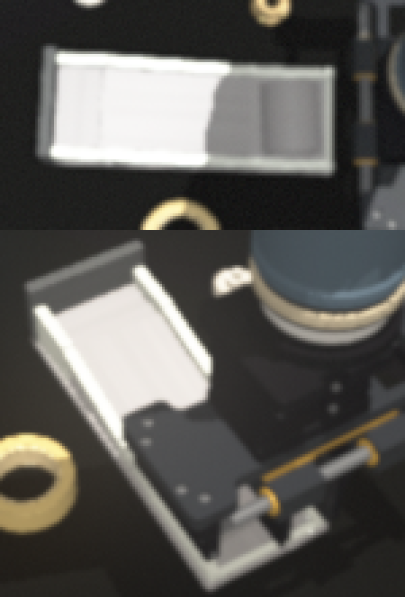

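The top view shows the ramp, with the sleeve in the gripper's shadow at about (290,115). The gripper is past the foot end, around x≈365, so it's clear to lower behind the sleeve.

```bash
python3 -m crank '[[[0.002,0.002,0.02,0,0,0.007,0.024],[0.004,0.002,0.04,0,0,0.007,0.024],[0.004,0.002,0.057,0,0,0.007,0.024],[0.004,0.002,0.057,0,0,0.007,0.024]]]'; python3 w.py
```

```text
time: 3.38
eef_pos: [0.5392, 0.0545, 0.0253]
tool_rot: [-3.141, -0.0, 1.606]
contact_force: [-0.3, 0.2, 0.5]
finger_gap: 0.0242
finger_force: 0.0
t 3.375 ramp tcp [-1.552e-01 -1.000e-04  2.530e-02] F ramp [0.21 0.31 0.54] gap 0.024173356286517934
turn left [-0.001  -0.0001 -0.0003]
q [-0.49  0.54  0.4   2.03 -0.35  0.63  0.18]
```

```bash
python3 -m crank '[[[0.005,0,0.001,0,0,0,0.024],[0.01,0,0.001,0,0,0,0.024],[0.015,0,0.001,0,0,0,0.024],[0.02,0,0.001,0,0,0,0.024],[0.025,0,0.001,0,0,0,0.024]]]' >/dev/null; python3 w.py;  python3 -m crank '[[[0.004,0,0,0,0,0,0.024],[0.008,0,0,0,0,0,0.024],[0.012,0,0,0,0,0,0.024],[0.016,0,0,0,0,0,0.024],[0.02,0,0,0,0,0,0.024]]]'>/dev/null; python3 w.py
```

```text
t 4.0 ramp tcp [-0.1296 -0.0004  0.0246] F ramp [-0.12  0.04  0.13] gap 0.02371645076890184
turn left [ 0.0001 -0.0002 -0.0001]
q [-0.53  0.54  0.4   2.03 -0.35  0.64  0.14]
t 4.625 ramp tcp [-0.1099 -0.0004  0.0245] F ramp [ 0.67 -0.16 -0.3 ] gap 0.02395328225145004
turn left [-0.0001 -0.     -0.0004]
q [-0.57  0.55  0.4   2.02 -0.35  0.64  0.1 ]
```

```bash
python3 -m crank '[[[0.004,0,0,0,0,0,0.024],[0.008,0,0,0,0,0,0.024],[0.012,0,0,0,0,0,0.024],[0.016,0,0,0,0,0,0.024],[0.02,0,-0.001,0,0,0,0.024]]]' >/dev/null; python3 w.py;  python3 -m crank '[[[0.004,0,-0.0007,0,0,0,0.024],[0.008,0,-0.0014,0,0,0,0.024],[0.012,0,-0.0021,0,0,0,0.024],[0.016,0,-0.0028,0,0,0,0.024],[0.02,0,-0.0035,0,0,0,0.024]]]'>/dev/null; python3 w.py
python3 - <<'E'
from h import *
a=eyes.read_camera('top')['color'][185:270,200:350]
b=eyes.read_camera('scene')['color'][138:274,180:330]
cv2.imwrite('pics/d.png',np.vstack([cv2.resize(x,None,fx=2.7,fy=2.7,interpolation=3) for x in(a,b)]))
E
```

```text
t 5.25 ramp tcp [-0.0904 -0.0005  0.0256] F ramp [-2.24 -0.65  0.64] gap 0.023819800606022585
turn left [ 0.      0.0004 -0.0009]
q [-0.61  0.55  0.41  2.01 -0.35  0.64  0.06]
t 5.875 ramp tcp [-0.0698 -0.0004  0.0291] F ramp [-1.07  0.27  0.81] gap 0.02390114646517678
turn left [-0.     -0.     -0.0004]
q [-0.64  0.55  0.41  2.   -0.35  0.66  0.03]
```

View pics/d.png

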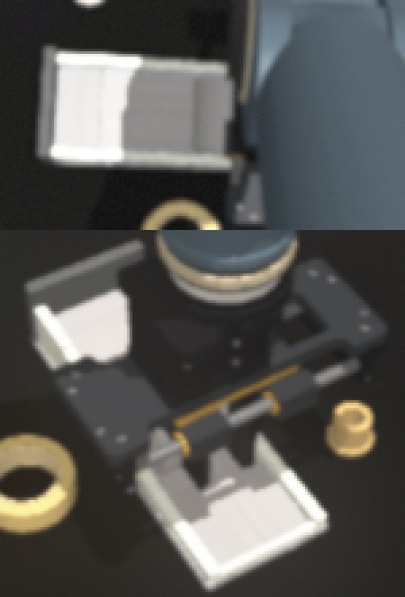

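The sleeve is being pushed squarely. Its front edge is at about (195,110) in the top half of the picture, with both fingers behind it.

```bash
for i in 1 2; do :; done; python3 -m crank '[[[0.004,0,-0.0007,0,0,0,0.024],[0.008,0,-0.0014,0,0,0,0.024],[0.012,0,-0.0021,0,0,0,0.024],[0.016,0,-0.0028,0,0,0,0.024],[0.02,0,-0.0035,0,0,0,0.024]]]'>/dev/null; python3 w.py; python3 -m crank '[[[0.004,0,-0.0007,0,0,0,0.024],[0.008,0,-0.0014,0,0,0,0.024],[0.012,0,-0.0021,0,0,0,0.024],[0.016,0,-0.0028,0,0,0,0.024],[0.02,0,-0.0035,0,0,0,0.024]]]'>/dev/null; python3 w.py; python3 -m crank '[[[0.004,0,-0.0007,0,0,0,0.024],[0.008,0,-0.0014,0,0,0,0.024],[0.012,0,-0.0021,0,0,0,0.024],[0.016,0,-0.0028,0,0,0,0.024],[0.02,0,-0.0035,0,0,0,0.024]]]'>/dev/null; python3 w.py
```

```text
t 6.6 ramp tcp [-0.0498 -0.0004  0.0326] F ramp [-0.82 -0.19  0.54] gap 0.02375384672950995
turn left [-0.     -0.0001 -0.0003]
q [-0.68  0.55  0.41  1.99 -0.35  0.67 -0.01]
t 7.225 ramp tcp [-0.0298 -0.0004  0.0361] F ramp [-2.22  0.62  1.04] gap 0.023991174978096823
turn left [-0.     -0.0001 -0.0004]
q [-0.71  0.55  0.42  1.98 -0.34  0.68 -0.05]
t 7.85 ramp tcp [-0.0098 -0.0004  0.0396] F ramp [-2.34  0.22  0.63] gap 0.024237037836566586
turn left [-0.0001 -0.0001 -0.0004]
q [-0.75  0.55  0.42  1.96 -0.34  0.7  -0.08]
```

```bash
python3 -m crank '[[[0.004,0,-0.0007,0,0,0,0.024],[0.008,0,-0.0014,0,0,0,0.024],[0.012,0,-0.0021,0,0,0,0.024],[0.016,0,-0.0028,0,0,0,0.024],[0.02,0,-0.0035,0,0,0,0.024]]]'>/dev/null; python3 w.py; python3 -m crank '[[[0.004,0,-0.0007,0,0,0,0.024],[0.008,0,-0.0014,0,0,0,0.024],[0.012,0,-0.0021,0,0,0,0.024],[0.016,0,-0.0028,0,0,0,0.024],[0.02,0,-0.0035,0,0,0,0.024]]]'>/dev/null; python3 w.py
python3 - <<'E'
from h import *
a=eyes.read_camera('top')['color'][185:270,200:350]
b=eyes.read_camera('wrist')['color']
cv2.imwrite('pics/e.png',np.vstack([cv2.resize(a,(512,290),interpolation=3),cv2.resize(b,(512,300))]))
E
```

```text
t 8.475 ramp tcp [ 0.0102 -0.0004  0.0431] F ramp [-1.72  0.03  1.4 ] gap 0.02404687255281641
turn left [-0.0001 -0.0001 -0.0004]
q [-0.78  0.56  0.42  1.94 -0.34  0.71 -0.12]
t 9.1 ramp tcp [ 0.0302 -0.0004  0.0466] F ramp [-1.46  0.38  0.63] gap 0.02390838852854703
turn left [-0.     -0.0001 -0.0004]
q [-0.81  0.56  0.43  1.92 -0.34  0.73 -0.15]
```

View pics/e.png

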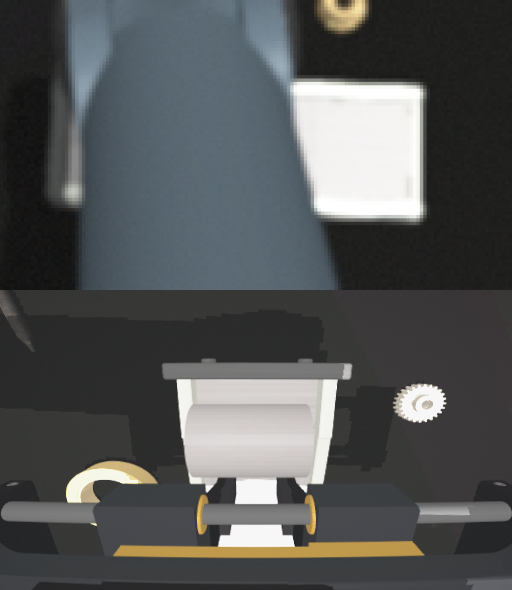

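The wrist view shows the sleeve lying square in front of both fingers at (250,440), with the seat and stop plate ahead. I'll ease it over the crest.

```bash
python3 -m crank '[[[0.003,0,-0.0005,0,0,0,0.024],[0.006,0,-0.001,0,0,0,0.024],[0.009,0,-0.001,0,0,0,0.024],[0.011,0,-0.001,0,0,0,0.024],[0.013,0,-0.001,0,0,0,0.024]]]'>/dev/null; python3 w.py; python3 -m crank '[[[0.001,0,0,0,0,0,0.024],[0.002,0,0,0,0,0,0.024],[0.003,0,0,0,0,0,0.024],[0.003,0,0,0,0,0,0.024]]]'>/dev/null; python3 w.py
python3 - <<'E'
from h import *
b=eyes.read_camera('wrist')['color']
cv2.imwrite('pics/f.png',b)
E
```

```text
t 9.825 ramp tcp [ 0.0431 -0.0004  0.0475] F ramp [ 0.08  0.57 -0.18] gap 0.02391011977778224
turn left [-0.     -0.0001 -0.0003]
q [-0.83  0.57  0.43  1.91 -0.34  0.73 -0.17]
t 10.325 ramp tcp [ 0.046  -0.0005  0.0475] F ramp [ 0.51 -0.4  -0.08] gap 0.02401829699626932
turn left [-0.     -0.0001 -0.0003]
q [-0.83  0.57  0.43  1.91 -0.34  0.74 -0.18]
```

View pics/f.png

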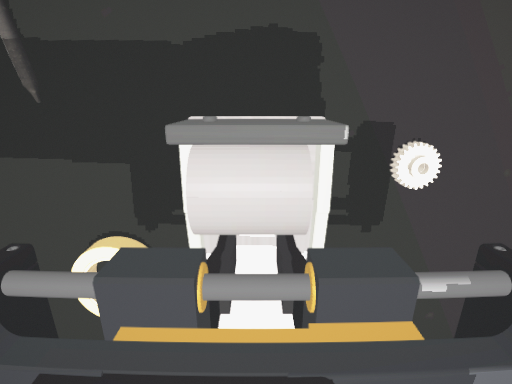

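The wrist view shows the sleeve square against the stop plate, spanning (188–313, 143–235), and the push force is gone. I'll back off and check.

```bash
python3 -m crank '[[[-0.01,0,0,0,0,0,0.024],[-0.025,0,0,0,0,0,0.024],[-0.045,0,-0.01,0,0,0,0.024],[-0.075,0,-0.045,0,0,0,0.024],[-0.1,0,-0.09,0,0,0,0.024]]]'>/dev/null; python3 -m crank '[[[-0.04,0,-0.04,0,0,0,0.024],[-0.08,0,-0.06,0,0,0,0.024],[-0.12,0,-0.06,0,0,0,0.024],[-0.12,0,-0.06,0,0,0,0.024]]]'>/dev/null; python3 w.py
python3 - <<'E'
from h import *
p=np.load('ramp.npy')
T=eyes.read_camera('top');S=eyes.read_camera('scene')
a=np.linspace(0,2*np.pi,60);out=[]
for c in(T,S):
    im=cv2.resize(c['color'],None,fx=6,fy=6,interpolation=3)
    for y in(-.03,.03):
        q=(proj(c,r2w(p,np.c_[.0835+.025*np.cos(a),0*a+y,.0529+.025*np.sin(a)]))+.42)*6
        cv2.polylines(im,[q.astype(int)],True,(0,0,255),1)
    u=q.mean(0).astype(int);out.append(im[u[1]-250:u[1]+250,u[0]-200:u[0]+200])
cv2.imwrite('pics/g.png',np.hstack(out))
E
```

```text
t 11.5 ramp tcp [-0.1799  0.0002  0.1988] F ramp [ 0.19 -0.07  0.5 ] gap 0.02416282747408941
turn left [ 0.0016  0.0005 -0.0093]
q [-0.6   0.3   0.58  1.91 -0.19  0.99  0.09]
```

View pics/g.png

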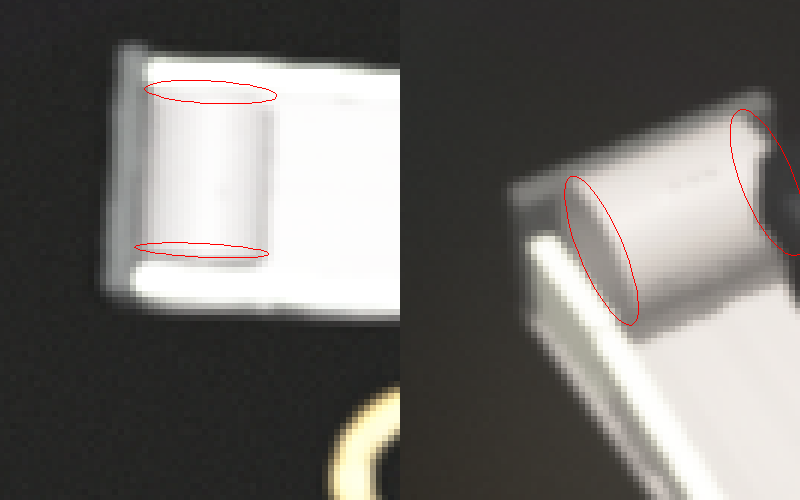

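Both views show the sleeve in the seat against the stop plate, and it matches the predicted home outline (red). Nothing touches it, so I'm handing in.

```bash
python3 -c "
from rig import job;print(job.close_job())"
```

```text
the job is handed in; nothing more can be done
None
```

I pushed the sleeve up the ramp into the seat, where the last images show it lying square against the stop plate; the job is handed in, but no verdict was returned.

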